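# Present a flange bush to the look-up inspection camera

### The arm

A 6-joint arm with a two-finger parallel gripper is mounted at the origin on the work surface. World frame = base frame: x ahead of the robot, y to its left, z up, the work surface at z = 0. Lengths are in m, angles in rad, forces in N, time in s.
With the tool pointing down it reaches from about 0.3 to 0.85 m from the base axis. Payload 4.2 kg.
Tool frame: the origin (TCP) lies midway between the tips of the shut fingers; the grasp point (between the pads) lies bot.pinch_z behind it (bot.pinch_z is the distance from the TCP to the grasp point, in m); z points along the fingers, y is the line along which they close (so a half turn about z gives the same grasp; the last joint's range is limited). The gripper opens to 91 mm and grips with 3 to 60 N. Pads are 32 mm wide; open, the fingers measure 118 mm over their backs; the gripper's body (76 mm by 178 mm) begins 60 mm behind the grasp point.
Start: joints at [1.307, 0.32, 1.565, -0, 1.257, -0.02], TCP at [0.139, 0.558, 0.214] pointing down, gripper open.
Joint ranges: [-3.11, 3.11], [-0.84, 2.01], [0.21, 2.61], [-1.34, 4.49], [0.05, 2.63], [-2.56, 2.56]. Speed limits (rad/s): [2.57, 2.57, 3.14, 3.14, 3.14, 3.14].

### API

Orientations are given as [roll, pitch, yaw] about the fixed x, y, z axes, in that order (R = Rz(yaw) Ry(pitch) Rx(roll)).
In Python, from station import bot gives the robot as it stands.
- The arm moves only by the tool drive_tool, never from a script. Its argument "deltas" is a list of rows, each an object of numbers: "tx", "ty", "tz": the shift along the tool's x, y, z in cm; "turn": the turn about the tool's z in rad; "fingers": the finger opening in cm, from 0 to 9.12. A call has exactly 8 rows; each row is the pose to reach, as a shift and turn from the pose commanded when the call began, along the tool's axes at that moment; what a row does not reach only later rows make up. A row lasts 1/12 s, in which the tool goes at most 41.7 mm and 7.16 degrees, less where a joint would pass 70% of its speed; a pose out of reach is approached as far as the arm can. A call with a gripper value outside its range is refused whole. The fingers move at their own pace and stop on an object; "newtons" is the grip in N (left out, the last holds). Time passes only in rows, so rows that repeat a pose let the fingers close, or fill a call up. It gives the time, the measured TCP pose, the force, the opening and the grip force at its end, in the units of the state.
- bot.state(): the state, without advancing time (a new reading comes with each control period).
- bot.snapshot(name): name is "side" or "top"; returns (picture, depth): 384x512x3 uint8, red, green, blue; 384x512 float32, m along the optical axis (not along the pixel's ray), 0 where there is no reading.
- bot.calibration(name): a dict with "intrinsics" (3x3 intrinsics, pixels), "rvec" (rotation vector, rad) and "tvec" (3), from world to camera coordinates, as OpenCV has them. Camera axes: x right, y down, z forward; pixel columns grow to the right and rows downward; lengths in m; the calibration is good to about 2 mm. A picture is of the moment at which its call begins. calibration takes no time and is no camera call.
- bot.hand_in(): hands the job in; it is judged then, once.
The state is a dict: "time_s": time; "q": joint angles; "qvel": joint speeds; "effort": joint torques, N m; "position": TCP position; "ee_rot": TCP orientation; "force": force on the tool from outside, world axes, zero at the start; "wrist_torque": the same for the moment, N m; "gripper_width": finger opening in m; "finger_force": force on a finger pad.
Only numpy, scipy, OpenCV 4.12 (cv2) and the standard library are available. Lean on these libraries where they do the work, as an engineer would, in place of code of your own. Each camera call takes 0.05 s, during which the arm holds its last target. There are 200 camera calls.

### The job

First take the red dust cover off the look-up camera's window, set it down flat, rib up, on the grey mat and let go of it. Then pick up the bronze flange bush, carry it over the parts in between, and hold it upright with its flange about 10 mm above the glass, centred on the window and with the flange's long way along the window's long way; the bush must never touch the camera, and none of the other loose parts on the bench may be pushed about. Finish still holding it there, steady in the gripper: do not put it down.

Things in the scene. Friction and masses are not known exactly. Their poses are not given: they have to be found in the camera images.
- camera: look-up inspection camera fixed on the bench: grey box 150 (x) x 112 (y) mm, 75 mm high, base plate 170 x 135 mm; on it a black window frame 116 x 80 mm with pale blue glass flush in it, top 83 mm above the bench. Black lens barrel and blue sensor body stick out of its +x side to 185 mm from the origin, below 70 mm. Origin on the bench under the window's middle; x is the window's long way
- window (a point): middle of the window's glass surface (100 mm along x by 64 mm along y), 83 mm above the bench; x is the window's long way, z up
- cover: loose red dust cover, 126 (x) x 90 (y) mm, 0.09 kg, on the window frame at the start, long ways matching. Plate 6 to 9 mm above the origin; a 6 mm skirt fits the frame with 2 mm play all round; lifts straight off. Grip rib on the plate's middle, 70 mm along x, 12 mm thick across y, 9 to 37 mm above the origin. Origin: centre of the skirt's lower edge, 77 mm above the bench at the start
- mat: grey rubber mat fixed on the bench, 190 (x) x 160 (y) mm, 4 mm thick, origin at the centre of its underside on the bench
- tray: shallow blue parts tray fixed on the bench, 220 (x) x 180 (y) mm, floor 4 mm thick, lip 12 mm above the bench; origin at the centre of its underside. The bush and the spacer stand in it. Tray and mat stand one to the left and one to the right of the camera, either way round
- bush: bronze flange bush, about 0.4 kg, standing on its flange in the tray: oval flange 86 (x) x 48 (y) mm, 10 mm thick, a bolt hole in each end, and a round hollow barrel 40 mm in diameter (bore 27) on it, 10 to 58 mm above the origin. Origin: centre of the flange's flat underside; x is the flange's long way (either way round is the same), z up along the barrel
- vblocks: pair of steel V-blocks fixed on the bench, 150 mm apart along x, each 45 x 74 mm, 67 mm high; between the camera and the tray or the mat. Origin on the bench midway between them
- shaft: loose steel shaft resting in the V-blocks along their x, 260 mm long, 25 mm in diameter with a 40 mm collar in the middle; axis 58 mm above the bench, collar's top 78 mm. Origin at its middle on its axis. Leave alone
- sleeve_tray: open grey box 280 (x) x 78 (y) mm, 35 mm high, fixed on the bench on the camera's other side from the V-blocks, with four sleeves standing in it. Origin at the centre of its underside
- spacer: loose plain steel ring, 44 mm in diameter, 22 mm high, in the tray beside the bush; origin at the centre of its underside. Leave alone
- sleeve1: loose steel sleeve, 38 mm in diameter, 70 mm high, splined inside, standing in the sleeve tray (its floor is 4 mm thick, so the top is 74 mm above the bench); origin at the centre of its underside. Leave alone
- sleeve2: loose steel sleeve, 38 mm in diameter, 70 mm high, splined inside, standing in the sleeve tray (its floor is 4 mm thick, so the top is 74 mm above the bench); origin at the centre of its underside. Leave alone
- sleeve3: loose steel sleeve, 38 mm in diameter, 70 mm high, splined inside, standing in the sleeve tray (its floor is 4 mm thick, so the top is 74 mm above the bench); origin at the centre of its underside. Leave alone
- sleeve4: loose steel sleeve, 38 mm in diameter, 70 mm high, splined inside, standing in the sleeve tray (its floor is 4 mm thick, so the top is 74 mm above the bench); origin at the centre of its underside. Leave alone
Things that resemble listed ones, but are neither listed nor needed, are in the scene too. Several things have the shape of the cover; the one meant has the colours described above.

How it is judged:
By the outcome, as a careful person would: the job done as asked, in the order asked, and still so for the second after the job is handed in, while the arm keeps its last pose, push and grip.
It also fails if it takes over 70 s, if anything falls off the work surface, if the arm or the gripper's body presses on something with over 40 N, if the wrist force passes 120 N, or if a joint passes its speed limit or range.

## Working session

There is one attempt and no reset: what is moved stays moved. The work goes in short steps, Python scripts to look and compute and a tool call to move; the robot and the scene stay as the last step left them, time stands still between calls to the robot, and variables do not carry over. Pictures are saved under pics/ and viewed, at most 10 in all, crops included, and the job is handed in when it is done.

Besides the shell and the picture viewer there is one more tool, called after "Call:" by a JSON object that holds its "fn" and its "kwargs", one argument or row to a line. drive_tool: Moves the arm, as the interface text tells. Its arguments: {"type":"object","properties":{"deltas":{"type":"array","items":{"type":"object","properties":{"tx":{"type":"number"},"ty":{"type":"number"},"tz":{"type":"number"},"turn":{"type":"number"},"fingers":{"type":"number"}}}},"newtons":{"type":"number"}},"required":["deltas"]}

```bash
mkdir -p pics; python3 - <<'E'
from station import bot
import cv2,numpy as np
s=bot.state();print(s['position'],s['ee_rot'],s['gripper_width'],bot.pinch_z,s['time_s'])
for n in('top','side'):
    p,d=bot.snapshot(n);cv2.imwrite(f'pics/{n}0.png',p[:,:,::-1]);np.savez(f'{n}0.npz',p=p,d=d)
    c=bot.calibration(n);print(c); R=cv2.Rodrigues(np.array(c['rvec']))[0];print(-R.T@np.array(c['tvec']).ravel())
E
```

```text
[0.138675   0.55751877 0.21312777] [-3.13984821e+00 -4.43517879e-05  2.89777980e+00] 0.09128518857474491 0.0188 0.0
{'intrinsics': array([[379.67067763,   0.        , 254.9707587 ],
       [  0.        , 379.67067763, 194.80542795],
       [  0.        ,   0.        ,   1.        ]]), 'rvec': array([ 2.0958608 , -2.15565352,  0.16814329]), 'tvec': array([0.03373207, 0.43317436, 1.06895655])}
[0.24540405 0.00954086 1.12744481]
{'intrinsics': array([[463.929111  ,   0.        , 257.91497327],
       [  0.        , 463.929111  , 193.75436107],
       [  0.        ,   0.        ,   1.        ]]), 'rvec': array([ 2.17107883, -0.91762847,  0.42307356]), 'tvec': array([-0.2847552 ,  0.24196014,  0.98785532])}
[-0.21794478 -0.58222806  0.85381434]
```

View pics/top0.png

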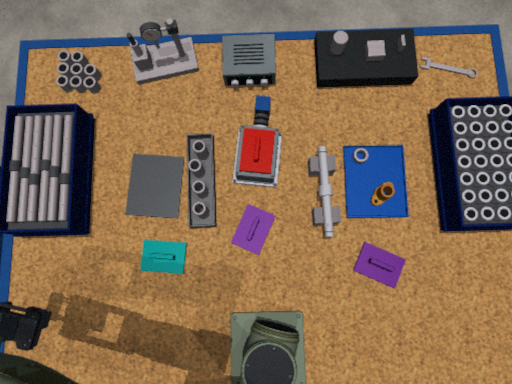

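View pics/side0.png

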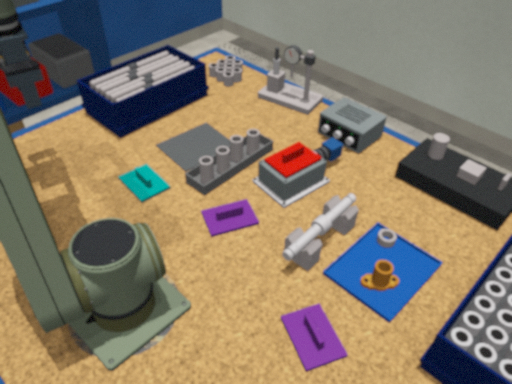

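The top view shows the scene:
- The red cover is on the camera at about (257,150).
- Cover-shaped lookalikes are teal at (164,257) and purple at (253,229) and (380,265). Only the red one matches in colour and sits on the window.
- The grey mat is at (155,186), the sleeve tray at (201,180), the shaft at (325,190), the blue tray at (376,181), the bush at (384,193) and the spacer at (361,155).

The side view agrees: cover (292,160), bush (381,274).

Next I'll measure, and make one enlarged crop to confirm the cover and bush.

```bash
cat > h.py <<'E'
import cv2,numpy as np
from station import bot
def ray(n,uv,z):
    c=bot.calibration(n);R=cv2.Rodrigues(np.array(c['rvec']))[0];t=np.array(c['tvec']).ravel()
    uv=np.atleast_2d(np.array(uv,float));d=np.c_[uv,np.ones(len(uv))]@np.linalg.inv(c['intrinsics']).T@R
    o=-R.T@t;return o+d*((z-o[2])/d[:,2])[:,None]
def cloud(n,d):
    c=bot.calibration(n);R=cv2.Rodrigues(np.array(c['rvec']))[0];t=np.array(c['tvec']).ravel();K=c['intrinsics']
    v,u=np.mgrid[:384,:512];P=np.stack([(u-K[0,2])/K[0,0]*d,(v-K[1,2])/K[1,1]*d,d],-1)
    return (P-t)@R
def big(m):
    n,l,s,_=cv2.connectedComponentsWithStats(m.astype(np.uint8));return l==1+np.argmax(s[1:,4])
def rect(P):
    (c,wh,a)=cv2.minAreaRect((P[:,:2]*1000).astype(np.float32))
    if wh[0]<wh[1]: wh=wh[::-1];a+=90
    a=(a+90)%180-90
    return np.round(c,1),np.round(wh,1),round(a,1)
def pts(n,m,z):
    c=max(cv2.findContours(m.astype(np.uint8),0,2)[0],key=len)[:,0];return ray(n,c,z)
def hsv(p): return cv2.cvtColor(p,cv2.COLOR_RGB2HSV).astype(int).transpose(2,0,1)
E
python3 - <<'E'
from h import *
crops=[]
for n in('top','side'):
    f=np.load(n+'0.npz');p,d=f['p'],f['d'];H,S,V=hsv(p);W=cloud(n,d);z=W[...,2]
    print(n)
    red=(H<6)|(H>174);red=big(red&(S>150)&(V>60)&(W[...,0]>.3)&(W[...,1]<.2))
    print('red',rect(pts(n,red,.086)),'z',np.percentile(z[red],[5,50,99]))
    rib=red&(z>.103);print('rib',rib.sum(),rect(pts(n,big(rib),.114)))
    blue=big((H>105)&(H<120)&(S>150)&(V>120));print('tray',rect(pts(n,blue,.008)))
    br=big((H>8)&(H<20)&(S>200)&(abs(W[...,0]-.47)<.08)&(W[...,1]<-.28)&(W[...,1]>-.44))
    ys,xs=np.nonzero(br);print('bush px',xs.min(),xs.max(),ys.min(),ys.max(),'z',np.percentile(z[br],[1,50,99]))
    t=br&(z>.055);fl=br&(z<.024)
    print('barreltop',t.sum(),rect(W[t]),W[t].mean(0));print('flange',rect(W[fl]))
    # regions by height
    def reg(name,m):
        m=big(m);print(name,rect(W[m]),np.round(np.percentile(z[m],[5,50,95]),3))
    x,y=W[...,0],W[...,1]
    reg('cambox',(z>.05)&(abs(y-.01)<.12)&(x>.4)&(x<.65))
    reg('shaft',(z>.05)&(y<-.11)&(y>-.25)&(x>.3)&(x<.65))
    reg('sleevetray',(z>.028)&(y>.08)&(y<.25)&(x>.3)&(x<.65))
    m=(z>.0005)&(z<.012)&(S<60)&(V<110)&(y>.2)&(y<.42)&(x>.3)&(x<.6)
    if m.any(): reg('mat',m)
    for nm,m in(('sleevetops',(z>.064)&(y>.08)&(y<.25)&(x>.3)&(x<.65)),('spacer',(z>.018)&(S<80)&(y<-.22)&(y>-.4)&(x>.45)&(x<.65))):
        k,l,s,_=cv2.connectedComponentsWithStats(m.astype(np.uint8))
        for i in range(1,k):
            if s[i,4]>20: print(nm,s[i,4],np.round(W[l==i].mean(0),3))
    for(u,v)in([(257,150),(384,193)] if n=='top' else [(292,160),(381,274)]):
        crops.append(cv2.resize(p[v-35:v+35,u-45:u+45],(400,300),interpolation=2))
cv2.imwrite('pics/crop.png',np.vstack([np.hstack(crops[:2]),np.hstack(crops[2:])])[:,:,::-1])
E
```

```text
top
red (array([553.5,  12.4]), array([126.9,  87.9]), -7.8) z [0.08270556 0.08636129 0.11536668]
rib 109 (array([555. ,  13.4]), array([70.2, 12. ]), -7.6)
tray (array([ 471.1, -338.5]), array([214. , 178.4]), -1.0)
bush px 377 387 187 200 z [0.01213795 0.04286586 0.06416399]
barreltop 9 (array([ 428.1, -336.6]), array([25.7,  6.4]), 12.1) [ 0.43107768 -0.33528388  0.06038525]
flange (array([ 413.9, -355.4]), array([22.6,  4.6]), -89.4)
cambox (array([565.6,  12.5]), array([172., 112.]), -7.6) [0.068 0.085 0.11 ]
shaft (array([ 438.2, -177.8]), array([260.6,  74.8]), 1.7) [0.054 0.066 0.075]
sleevetray (array([489.2, 183.6]), array([281. ,  78.7]), 1.2) [0.03  0.036 0.074]
mat (array([478.6, 324.6]), array([188.6, 158.4]), -5.7) [0.001 0.004 0.008]
sleevetops 99 [0.576 0.182 0.072]
sleevetops 93 [0.52  0.194 0.072]
sleevetops 92 [0.458 0.182 0.073]
sleevetops 98 [0.396 0.181 0.072]
spacer 110 [ 0.549 -0.295  0.025]
side
red (array([555.4,   9.3]), array([132.1,  89.7]), -7.1) z [0.08424562 0.08793709 0.11678646]
rib 140 (array([548.2,  10. ]), array([78.5, 20.9]), -7.3)
tray (array([ 473.7, -338.3]), array([218.2, 176.6]), -0.8)
bush px 381 383 276 280 z [0.04077248 0.04641916 0.05582544]
barreltop 1 (array([ 415.2, -365.4]), array([0., 0.]), 0.0) [ 0.41521624 -0.3653785   0.05606185]
flange (array([0., 0.]), array([0., 0.]), 0.0)
cambox (array([565.7,  10.6]), array([175.2, 114.4]), -7.9) [0.055 0.085 0.111]
shaft (array([ 437.5, -178.1]), array([263. ,  76.3]), 2.0) [0.054 0.066 0.075]
sleevetray (array([488.5, 182.6]), array([283.3,  82. ]), 1.3) [0.03  0.049 0.076]
mat (array([384.6, 216.2]), array([28. ,  7.7]), -9.5) [0.003 0.008 0.011]
sleevetops 103 [0.575 0.181 0.072]
sleevetops 110 [0.519 0.192 0.072]
sleevetops 114 [0.456 0.181 0.072]
sleevetops 121 [0.395 0.18  0.072]
spacer 183 [ 0.548 -0.298  0.026]
```

View pics/crop.png

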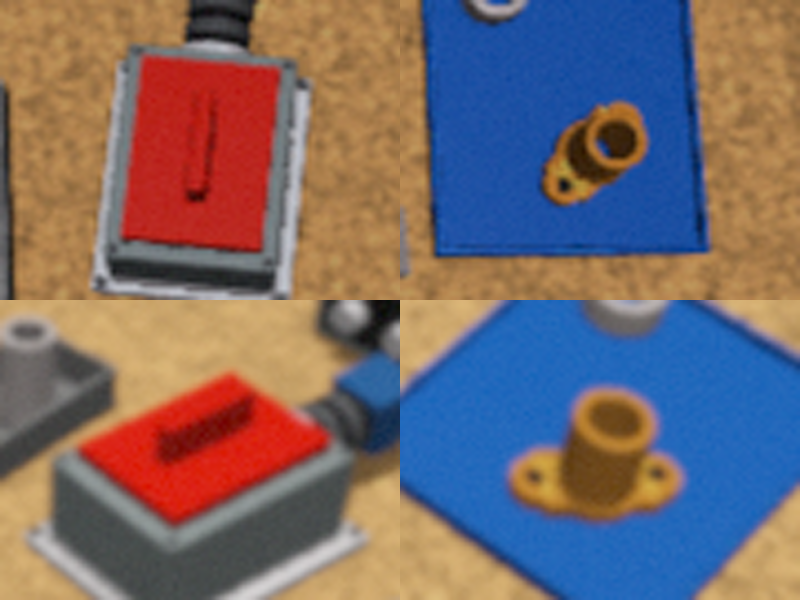

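The crop shows the red plate with its rib on the camera window, which is the cover meant. It also shows the bronze bush with its flange running diagonally and both bolt holes visible in the side view. Next I'll measure the bush more closely.

```bash
python3 - <<'E'
from h import *
for n in('top','side'):
    f=np.load(n+'0.npz');p,d=f['p'],f['d'];H,S,V=hsv(p);W=cloud(n,d);x,y,z=W[...,0],W[...,1],W[...,2]
    u0=(384,193) if n=='top' else (381,274)
    vv,uu=np.mgrid[:384,:512]
    m=big((abs(uu-u0[0])<35)&(abs(vv-u0[1])<28)&((H<30))&(S>100)&(x<.53)&(x>.39)&(abs(y+.338)<.075))
    k=m&(z>.054);q=m&(z>.008)&(z<.02)
    print(n,m.sum(),'top',k.sum(),W[k].mean(0),rect(W[k]),'fl',q.sum(),rect(W[q]))
print(ray('side',[(365.6,278.6),(393.5,277.6)],.014),ray('side',[(384,265)],.062))
print(ray('top',[(375.8,199.3)],.014),ray('top',[(387,190)],.062))
E
```

```text
top 323 top 101 [ 0.43218236 -0.35206145  0.06104905] (array([ 432. , -351.8]), array([37.5, 36.9]), 84.3) fl 122 (array([ 432.2, -352.6]), array([83.5, 40.2]), -29.2)
side 674 top 156 [ 0.42965651 -0.35671597  0.06088378] (array([ 431.8, -355.3]), array([38.2, 34.5]), 19.0) fl 282 (array([ 428.9, -356.3]), array([82. , 37.8]), -47.5)
[[ 0.41498725 -0.32997477  0.014     ]
 [ 0.4613851  -0.37327951  0.014     ]] [[ 0.43740243 -0.35237247  0.062     ]]
[[ 0.41399016 -0.33483578  0.014     ]] [[ 0.43247883 -0.35376874  0.062     ]]
```

Call:
{"fn": "drive_tool", "kwargs": {
  "deltas": [
    {"tx":-1.2,"ty":-1,"tz":0,"turn":0,"fingers":9},
    {"tx":-3.5,"ty":-2.8,"tz":0,"turn":0,"fingers":9},
    {"tx":-6.2,"ty":-5,"tz":0,"turn":0,"fingers":9},
    {"tx":-9,"ty":-7.2,"tz":0,"turn":0,"fingers":9},
    {"tx":-11.8,"ty":-9.5,"tz":0,"turn":0,"fingers":9},
    {"tx":-14.6,"ty":-11.7,"tz":0,"turn":0,"fingers":9},
    {"tx":-17.4,"ty":-14,"tz":0,"turn":0,"fingers":9},
    {"tx":-20,"ty":-16,"tz":0,"turn":0,"fingers":9}
  ]
}}

```text
time_s: 0.77
position: [0.2949, 0.3516, 0.2138]
ee_rot: [-3.141, 0.0, 2.898]
force: [0.3, 1.2, 0.1]
gripper_width: 0.0903
finger_force: 0.0
```

Call:
{"fn": "drive_tool", "kwargs": {
  "deltas": [
    {"tx":-2.6,"ty":-2.1,"tz":0,"turn":0,"fingers":9},
    {"tx":-5.2,"ty":-4.2,"tz":0,"turn":0,"fingers":9},
    {"tx":-7.8,"ty":-6.3,"tz":0,"turn":0,"fingers":9},
    {"tx":-10.4,"ty":-8.4,"tz":0,"turn":0,"fingers":9},
    {"tx":-13,"ty":-10.5,"tz":0,"turn":0,"fingers":9},
    {"tx":-15.6,"ty":-12.6,"tz":0,"turn":0,"fingers":9},
    {"tx":-18.2,"ty":-14.7,"tz":0,"turn":0,"fingers":9},
    {"tx":-20,"ty":-16,"tz":0,"turn":0,"fingers":9}
  ]
}}

```text
time_s: 1.43
position: [0.4504, 0.1477, 0.2138]
ee_rot: [-3.14, 0.0, 2.896]
force: [-0.4, 0.4, 0.4]
gripper_width: 0.0899
finger_force: 0.0
```

Call:
{"fn": "drive_tool", "kwargs": {
  "deltas": [
    {"tx":-2.6,"ty":-2.1,"tz":0,"turn":-0.02,"fingers":9},
    {"tx":-5.2,"ty":-4.2,"tz":0,"turn":-0.05,"fingers":9},
    {"tx":-7.8,"ty":-6.3,"tz":0,"turn":-0.08,"fingers":9},
    {"tx":-10.4,"ty":-8.4,"tz":0,"turn":-0.11,"fingers":9},
    {"tx":-12.5,"ty":-10,"tz":0,"turn":-0.11,"fingers":9},
    {"tx":-13.5,"ty":-10.9,"tz":0,"turn":-0.11,"fingers":9},
    {"tx":-13.5,"ty":-10.9,"tz":0,"turn":-0.11,"fingers":9},
    {"tx":-13.5,"ty":-10.9,"tz":0,"turn":-0.11,"fingers":9}
  ]
}}

```text
time_s: 2.1
position: [0.5535, 0.0124, 0.2135]
ee_rot: [3.141, -0.002, 3.006]
force: [-0.8, 0.1, 0.4]
gripper_width: 0.0905
finger_force: 0.0
```

Call:
{"fn": "drive_tool", "kwargs": {
  "deltas": [
    {"tx":0,"ty":0,"tz":2,"turn":0,"fingers":7},
    {"tx":0,"ty":0,"tz":4.5,"turn":0,"fingers":6},
    {"tx":0,"ty":0,"tz":7,"turn":0,"fingers":5},
    {"tx":0,"ty":0,"tz":9.5,"turn":0,"fingers":4.5},
    {"tx":0,"ty":0,"tz":11,"turn":0,"fingers":4.5},
    {"tx":0,"ty":0,"tz":11.8,"turn":0,"fingers":4.5},
    {"tx":0,"ty":0,"tz":12.1,"turn":0,"fingers":4.5},
    {"tx":0,"ty":0,"tz":12.1,"turn":0,"fingers":4.5}
  ],
  "newtons": 20
}}

```text
time_s: 2.77
position: [0.5539, 0.0134, 0.093]
ee_rot: [3.141, -0.001, 3.009]
force: [-0.3, 0.4, 0.9]
gripper_width: 0.0451
finger_force: 0.0
```

Call:
{"fn": "drive_tool", "kwargs": {
  "deltas": [
    {"tx":0,"ty":0,"tz":0,"turn":0,"fingers":2.5},
    {"tx":0,"ty":0,"tz":0,"turn":0,"fingers":2},
    {"tx":0,"ty":0,"tz":0,"turn":0,"fingers":1.5},
    {"tx":0,"ty":0,"tz":0,"turn":0,"fingers":0.8},
    {"tx":0,"ty":0,"tz":0,"turn":0,"fingers":0.8},
    {"tx":0,"ty":0,"tz":0,"turn":0,"fingers":0.8},
    {"tx":0,"ty":0,"tz":0,"turn":0,"fingers":0.8},
    {"tx":0,"ty":0,"tz":0,"turn":0,"fingers":0.8}
  ],
  "newtons": 20
}}

```text
time_s: 3.43
position: [0.5546, 0.0126, 0.0933]
ee_rot: [3.141, 0.001, 3.008]
force: [-0.7, 0.8, 2.2]
gripper_width: 0.0123
finger_force: 20.0
```

Call:
{"fn": "drive_tool", "kwargs": {
  "deltas": [
    {"tx":0,"ty":0,"tz":-0.3,"turn":0,"fingers":0.8},
    {"tx":0,"ty":0,"tz":-0.8,"turn":0,"fingers":0.8},
    {"tx":0,"ty":0,"tz":-1.6,"turn":0,"fingers":0.8},
    {"tx":0,"ty":0,"tz":-3,"turn":0,"fingers":0.8},
    {"tx":0,"ty":0,"tz":-4.7,"turn":0,"fingers":0.8},
    {"tx":0,"ty":0,"tz":-6.2,"turn":0,"fingers":0.8},
    {"tx":0,"ty":0,"tz":-7.4,"turn":0,"fingers":0.8},
    {"tx":0,"ty":0,"tz":-8,"turn":0,"fingers":0.8}
  ],
  "newtons": 25
}}

```text
time_s: 4.1
position: [0.5553, 0.0125, 0.1752]
ee_rot: [3.141, 0.003, 3.008]
force: [0.5, 0.0, -0.8]
gripper_width: 0.012
finger_force: 25.0
```

Call:
{"fn": "drive_tool", "kwargs": {
  "deltas": [
    {"tx":0.3,"ty":0.7,"tz":0,"turn":0,"fingers":0.8},
    {"tx":1,"ty":2.3,"tz":0,"turn":0,"fingers":0.8},
    {"tx":1.8,"ty":4.4,"tz":0,"turn":0,"fingers":0.8},
    {"tx":2.6,"ty":6.5,"tz":0,"turn":0,"fingers":0.8},
    {"tx":3.4,"ty":8.6,"tz":0,"turn":0,"fingers":0.8},
    {"tx":4.2,"ty":10.7,"tz":0,"turn":0,"fingers":0.8},
    {"tx":5,"ty":12.8,"tz":0,"turn":0,"fingers":0.8},
    {"tx":5.8,"ty":14.9,"tz":0,"turn":0,"fingers":0.8}
  ]
}}

```text
time_s: 4.77
position: [0.5155, 0.1693, 0.172]
ee_rot: [-3.141, -0.002, 3.008]
force: [0.3, -0.5, -1.7]
gripper_width: 0.0121
finger_force: 25.0
```

Call:
{"fn": "drive_tool", "kwargs": {
  "deltas": [
    {"tx":0.8,"ty":2.1,"tz":0,"turn":0,"fingers":0.8},
    {"tx":1.6,"ty":4.2,"tz":0,"turn":0,"fingers":0.8},
    {"tx":2.5,"ty":6.4,"tz":0,"turn":0,"fingers":0.8},
    {"tx":3.4,"ty":8.6,"tz":0,"turn":0,"fingers":0.8},
    {"tx":4.3,"ty":10.9,"tz":0,"turn":0,"fingers":0.8},
    {"tx":5.2,"ty":13.1,"tz":0,"turn":0,"fingers":0.8},
    {"tx":5.7,"ty":14.5,"tz":0,"turn":0,"fingers":0.8},
    {"tx":5.9,"ty":15,"tz":0,"turn":0,"fingers":0.8}
  ]
}}

```text
time_s: 5.43
position: [0.4772, 0.3265, 0.1722]
ee_rot: [-3.141, -0.001, 3.01]
force: [0.4, -0.0, -1.2]
gripper_width: 0.0115
finger_force: 25.0
```

Call:
{"fn": "drive_tool", "kwargs": {
  "deltas": [
    {"tx":0,"ty":0,"tz":1,"turn":0,"fingers":0.8},
    {"tx":0,"ty":0,"tz":3,"turn":0,"fingers":0.8},
    {"tx":0,"ty":0,"tz":5.5,"turn":0,"fingers":0.8},
    {"tx":0,"ty":0,"tz":8,"turn":0,"fingers":0.8},
    {"tx":0,"ty":0,"tz":10.5,"turn":0,"fingers":0.8},
    {"tx":0,"ty":0,"tz":12.5,"turn":0,"fingers":0.8},
    {"tx":0,"ty":0,"tz":13.7,"turn":0,"fingers":0.8},
    {"tx":0,"ty":0,"tz":14,"turn":0,"fingers":0.8}
  ]
}}

```text
time_s: 6.1
position: [0.4767, 0.3218, 0.0297]
ee_rot: [-3.137, -0.005, 3.007]
force: [0.0, -1.0, -2.2]
gripper_width: 0.0122
finger_force: 25.0
```

Call:
{"fn": "drive_tool", "kwargs": {
  "deltas": [
    {"tx":0,"ty":0,"tz":0.2,"turn":0,"fingers":0.8},
    {"tx":0,"ty":0,"tz":0.4,"turn":0,"fingers":0.8},
    {"tx":0,"ty":0,"tz":0.6,"turn":0,"fingers":0.8},
    {"tx":0,"ty":0,"tz":0.8,"turn":0,"fingers":0.8},
    {"tx":0,"ty":0,"tz":0.9,"turn":0,"fingers":0.8},
    {"tx":0,"ty":0,"tz":1,"turn":0,"fingers":0.8},
    {"tx":0,"ty":0,"tz":1,"turn":0,"fingers":0.8},
    {"tx":0,"ty":0,"tz":1,"turn":0,"fingers":0.8}
  ]
}}

```text
time_s: 6.77
position: [0.4784, 0.3246, 0.0231]
ee_rot: [3.141, 0.0, 3.008]
force: [0.2, -0.1, -1.4]
gripper_width: 0.0117
finger_force: 25.0
```

Not touching yet, about 2–3 mm to go.

Call:
{"fn": "drive_tool", "kwargs": {
  "deltas": [
    {"tx":0,"ty":0,"tz":0.05,"turn":0,"fingers":0.8},
    {"tx":0,"ty":0,"tz":0.1,"turn":0,"fingers":0.8},
    {"tx":0,"ty":0,"tz":0.15,"turn":0,"fingers":0.8},
    {"tx":0,"ty":0,"tz":0.2,"turn":0,"fingers":0.8},
    {"tx":0,"ty":0,"tz":0.25,"turn":0,"fingers":0.8},
    {"tx":0,"ty":0,"tz":0.25,"turn":0,"fingers":0.8},
    {"tx":0,"ty":0,"tz":0.25,"turn":0,"fingers":0.8},
    {"tx":0,"ty":0,"tz":0.25,"turn":0,"fingers":0.8}
  ]
}}

```text
time_s: 7.43
position: [0.4784, 0.3245, 0.0204]
ee_rot: [3.142, -0.0, 3.008]
force: [0.7, 1.2, -1.6]
gripper_width: 0.0118
finger_force: 25.0
```

Call:
{"fn": "drive_tool", "kwargs": {
  "deltas": [
    {"tx":0,"ty":0,"tz":0.04,"turn":0,"fingers":0.8},
    {"tx":0,"ty":0,"tz":0.08,"turn":0,"fingers":0.8},
    {"tx":0,"ty":0,"tz":0.12,"turn":0,"fingers":0.8},
    {"tx":0,"ty":0,"tz":0.15,"turn":0,"fingers":0.8},
    {"tx":0,"ty":0,"tz":0.15,"turn":0,"fingers":0.8},
    {"tx":0,"ty":0,"tz":0.15,"turn":0,"fingers":0.8},
    {"tx":0,"ty":0,"tz":0.15,"turn":0,"fingers":0.8},
    {"tx":0,"ty":0,"tz":0.15,"turn":0,"fingers":0.8}
  ]
}}

```text
time_s: 8.1
position: [0.4784, 0.3245, 0.0203]
ee_rot: [3.141, 0.0, 3.008]
force: [-4.0, -2.0, 9.2]
gripper_width: 0.0121
finger_force: 25.0
```

Contact: it is pressing on the mat at about 9 N. Now release to a moderate opening and rise.

Call:
{"fn": "drive_tool", "kwargs": {
  "deltas": [
    {"tx":0,"ty":0,"tz":-0.1,"turn":0,"fingers":1.5},
    {"tx":0,"ty":0,"tz":-0.1,"turn":0,"fingers":2},
    {"tx":0,"ty":0,"tz":-0.1,"turn":0,"fingers":3},
    {"tx":0,"ty":0,"tz":-0.1,"turn":0,"fingers":4},
    {"tx":0,"ty":0,"tz":-0.1,"turn":0,"fingers":4},
    {"tx":0,"ty":0,"tz":-0.6,"turn":0,"fingers":4},
    {"tx":0,"ty":0,"tz":-2,"turn":0,"fingers":4},
    {"tx":0,"ty":0,"tz":-4,"turn":0,"fingers":4}
  ]
}}

```text
time_s: 8.77
position: [0.4772, 0.3238, 0.058]
ee_rot: [-3.139, -0.003, 3.008]
force: [0.7, 0.3, 0.1]
gripper_width: 0.0402
finger_force: 0.0
```

Call:
{"fn": "drive_tool", "kwargs": {
  "deltas": [
    {"tx":0,"ty":0,"tz":-2.5,"turn":0,"fingers":5},
    {"tx":0,"ty":0,"tz":-5,"turn":0,"fingers":5},
    {"tx":0,"ty":0,"tz":-8,"turn":0,"fingers":6},
    {"tx":0,"ty":0,"tz":-11,"turn":0,"fingers":7},
    {"tx":0,"ty":0,"tz":-14,"turn":0,"fingers":7},
    {"tx":0,"ty":0,"tz":-16.5,"turn":0,"fingers":7},
    {"tx":0,"ty":0,"tz":-18,"turn":0,"fingers":7},
    {"tx":0,"ty":0,"tz":-18,"turn":0,"fingers":7}
  ]
}}

```text
time_s: 9.43
position: [0.4799, 0.3255, 0.2433]
ee_rot: [3.136, 0.006, 3.008]
force: [0.6, -0.0, 0.0]
gripper_width: 0.0705
finger_force: 0.0
```

```bash
python3 - <<'E'
from h import *
for n in('top','side'):
    p,d=bot.snapshot(n);cv2.imwrite(f'pics/{n}1.png',p[:,:,::-1]);np.savez(f'{n}1.npz',p=p,d=d)
    H,S,V=hsv(p);W=cloud(n,d);z=W[...,2];x,y=W[...,0],W[...,1]
    red=big(((H<6)|(H>174))&(S>150)&(V>60)&(y>.2)&(y<.45)&(x>.35)&(x<.6)&(z<.08));print('red',red.sum(),rect(W[red]),np.percentile(z[red],[5,50,97]))
    m=(abs(z-.083)<.02)&(abs(y-.012)<.07)&(x>.47)&(x<.65)
    ice=m&(V>125)&(H>85)&(H<125)&(S>25);gl=big(ice);print('glass',gl.sum(),rect(pts(n,gl,.083)))
    blk=m&(V<60);bb=cv2.morphologyEx((blk|gl).astype(np.uint8),3,np.ones((3,3)));print('frame',rect(pts(n,big(bb),.083)))
s=bot.state();print(s['position'],s['ee_rot'],s['time_s'])
E
```

```text
red 1123 (array([479.1, 324.7]), array([127.1,  92.1]), -7.9) [0.00910987 0.01339276 0.04118672]
glass 787 (array([555. ,  12.1]), array([101.6,  65.9]), -7.8)
frame (array([552.9,  12.3]), array([115.9,  77. ]), -7.7)
red 839 (array([482.3, 323.9]), array([134.7,  94.7]), -7.9) [0.00878579 0.01487846 0.04225602]
glass 632 (array([558.2,  13.9]), array([105.4,  69. ]), -7.3)
frame (array([553.4,  10.4]), array([113.7,  77.6]), -7.6)
[0.47820118 0.32437801 0.23889999] [3.14132062e+00 2.47244003e-04 3.00777408e+00] 9.5333
```

View pics/top1.png

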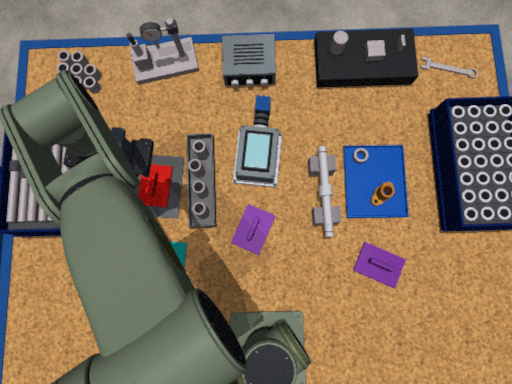

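The top view shows the red cover on the mat at (155,186), with plate top at z = 13 mm, so it is flat. The window is bare at (257,153), centred at about (0.555, 0.012) with yaw −7.7°. The bush is unchanged at (384,193). Now over to the bush.

Call:
{"fn": "drive_tool", "kwargs": {
  "deltas": [
    {"tx":-0.1,"ty":-1.2,"tz":0,"turn":0,"fingers":7},
    {"tx":-0.2,"ty":-3.5,"tz":0,"turn":0,"fingers":7},
    {"tx":-0.4,"ty":-6.5,"tz":0,"turn":0,"fingers":7},
    {"tx":-0.7,"ty":-10,"tz":0,"turn":0,"fingers":7},
    {"tx":-0.9,"ty":-13.5,"tz":0,"turn":0,"fingers":7},
    {"tx":-1.2,"ty":-17,"tz":0,"turn":0,"fingers":7},
    {"tx":-1.4,"ty":-20.5,"tz":0,"turn":0,"fingers":7},
    {"tx":-1.6,"ty":-24,"tz":0,"turn":0,"fingers":7}
  ]
}}

```text
time_s: 10.2
position: [0.4603, 0.0821, 0.2372]
ee_rot: [-3.14, -0.004, 3.008]
force: [0.7, 0.7, -0.7]
gripper_width: 0.0696
finger_force: 0.0
```

Call:
{"fn": "drive_tool", "kwargs": {
  "deltas": [
    {"tx":-0.2,"ty":-3.3,"tz":0,"turn":0,"fingers":7},
    {"tx":-0.4,"ty":-6.6,"tz":0,"turn":0,"fingers":7},
    {"tx":-0.6,"ty":-9.9,"tz":0,"turn":0,"fingers":7},
    {"tx":-0.8,"ty":-13.2,"tz":0,"turn":0,"fingers":7},
    {"tx":-1,"ty":-16.2,"tz":0,"turn":0,"fingers":7},
    {"tx":-1.2,"ty":-19.2,"tz":0,"turn":0,"fingers":7},
    {"tx":-1.4,"ty":-22,"tz":0,"turn":0,"fingers":7},
    {"tx":-1.6,"ty":-24,"tz":0,"turn":0,"fingers":7}
  ]
}}

```text
time_s: 10.87
position: [0.4439, -0.1578, 0.2371]
ee_rot: [-3.142, -0.004, 3.006]
force: [-0.4, 0.7, -0.9]
gripper_width: 0.0697
finger_force: 0.0
```

Call:
{"fn": "drive_tool", "kwargs": {
  "deltas": [
    {"tx":-0.2,"ty":-2.8,"tz":0,"turn":0.1,"fingers":7},
    {"tx":-0.4,"ty":-5.6,"tz":0,"turn":0.2,"fingers":7},
    {"tx":-0.6,"ty":-8.4,"tz":0,"turn":0.3,"fingers":7},
    {"tx":-0.8,"ty":-11.2,"tz":0,"turn":0.4,"fingers":7},
    {"tx":-1,"ty":-14,"tz":0,"turn":0.5,"fingers":7},
    {"tx":-1.2,"ty":-16.8,"tz":0,"turn":0.6,"fingers":7},
    {"tx":-1.4,"ty":-19,"tz":0,"turn":0.65,"fingers":7},
    {"tx":-1.4,"ty":-19.7,"tz":0,"turn":0.65,"fingers":7}
  ]
}}

```text
time_s: 11.53
position: [0.4319, -0.3553, 0.2366]
ee_rot: [-3.14, -0.003, 2.354]
force: [0.6, 0.7, 0.3]
gripper_width: 0.07
finger_force: 0.0
```

Call:
{"fn": "drive_tool", "kwargs": {
  "deltas": [
    {"tx":0,"ty":0,"tz":1,"turn":0,"fingers":7},
    {"tx":0,"ty":0,"tz":3,"turn":0,"fingers":7},
    {"tx":0,"ty":0,"tz":5.5,"turn":0,"fingers":7},
    {"tx":0,"ty":0,"tz":8,"turn":0,"fingers":7},
    {"tx":0,"ty":0,"tz":9.5,"turn":0,"fingers":7},
    {"tx":0,"ty":0,"tz":10,"turn":0,"fingers":7},
    {"tx":0,"ty":0,"tz":10,"turn":0,"fingers":7},
    {"tx":0,"ty":0,"tz":10,"turn":0,"fingers":7}
  ]
}}

```text
time_s: 12.2
position: [0.4337, -0.3519, 0.139]
ee_rot: [3.141, -0.0, 2.359]
force: [0.4, -0.2, 1.2]
gripper_width: 0.0699
finger_force: 0.0
```

```bash
python3 - <<'E'
from h import *
s=bot.state();print(s['position'],s['ee_rot'],s['time_s'],s['q'])
ims=[]
for n,u in(('top',(384,193)),('side',(381,274))):
    p,d=bot.snapshot(n);np.savez(f'{n}2.npz',p=p,d=d);ims.append(cv2.resize(p[u[1]-45:u[1]+45,u[0]-45:u[0]+45],(400,400),interpolation=2))
cv2.imwrite('pics/c2.png',np.hstack(ims)[:,:,::-1])
E
```

```text
[ 0.43367046 -0.35189736  0.13899081] [ 3.14137464e+00 -3.85002501e-04  2.35887594e+00] 12.2 [-7.02419652e-01  3.52041816e-01  1.71626109e+00  2.82368526e-04
  1.07365604e+00 -1.49063393e+00]
```

View pics/c2.png

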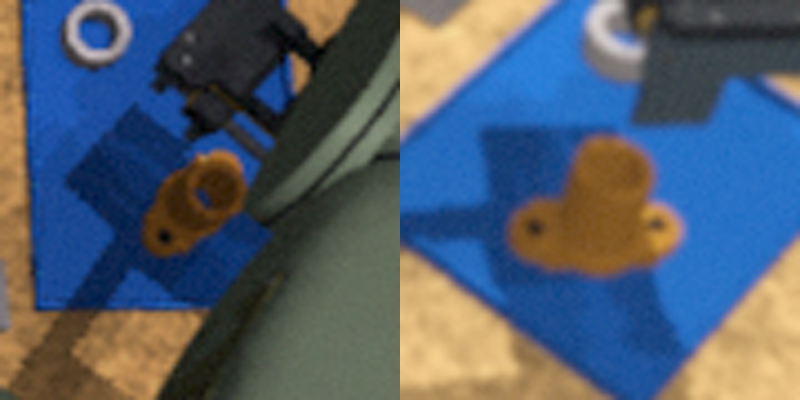

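The crop shows the bush untouched, with barrel top at about top (387,190). In the side view the near finger's tip edge is at about (390–407, 256), above and behind the bush. I'll check the gripper's alignment numerically.

```bash
python3 - <<'E'
from h import *
print(ray('side',[(390,256.5),(407,256.5)],.139))
for P in ((.4337,-.3519,.139),(.4337+.035*.7,-.3519+.035*.7,.139),(.4337-.035*.7,-.3519-.035*.7,.139)):
  for n in('top','side'):
    c=bot.calibration(n);print(n,P,cv2.projectPoints(np.array([P]),np.array(c['rvec']),np.array(c['tvec']),c['intrinsics'],None)[0].ravel())
f=np.load('side2.npz');p,d=f['p'],f['d'];H,S,V=hsv(p);W=cloud('side',d);z=W[...,2]
vv,uu=np.mgrid[:384,:512]
m=big((uu>345)&(uu<415)&(vv>240)&(vv<300)&(H<25)&(S>150)&(z<.075)&(z>.003)&(abs(W[...,1]+.353)<.06)&(abs(W[...,0]-.433)<.06))
for lo,hi in((.057,.068),(.009,.018)):
    q=m&(z>lo)&(z<hi);print(lo,q.sum(),rect(W[q]))
ys,xs=np.nonzero(m);print(xs.min(),xs.max(),ys.min(),ys.max())
E
```

```text
[[ 0.40053531 -0.37158136  0.139     ]
 [ 0.4244612  -0.39587625  0.139     ]]
top (0.4337, -0.3519, 0.139) [395.78976539 184.24103238]
side (0.4337, -0.3519, 0.139) [390.40767885 242.27519438]
top (0.4582, -0.32739999999999997, 0.139) [385.68387623 175.4531719 ]
side (0.4582, -0.32739999999999997, 0.139) [386.60111512 229.82351843]
top (0.40919999999999995, -0.3764, 0.139) [405.98562827 193.10713205]
side (0.40919999999999995, -0.3764, 0.139) [394.42306113 255.40993807]
0.057 107 (array([ 430.7, -355.1]), array([35.6, 32. ]), 22.0)
0.009 224 (array([ 428.2, -358.3]), array([79.6, 36.7]), -47.9)
362 397 261 289
```

```bash
python3 - <<'E'
from h import *
f=np.load('side2.npz');p,d=f['p'],f['d'];H,S,V=hsv(p);W=cloud('side',d);z=W[...,2]
m=(z>.135)&(z<.165)&(abs(W[...,0]-.43)<.1)&(abs(W[...,1]+.355)<.1)
Q=W[m][:,:2]-[.4337,-.3519];a=Q@[.707,-.707];b=Q@[.707,.707]
print(m.sum(),np.percentile(a,[1,10,50,90,99]),np.percentile(b,[1,10,50,90,99]),z[m].min())
E
```

```text
170 [-0.01848029 -0.01714986 -0.00835541  0.01138669  0.01551494] [-0.04598177 -0.04488476 -0.04267195  0.03794611  0.04202802] 0.14084449427460938
```

The gripper is centred within about 2 mm, so I'll descend and grip the barrel.

Call:
{"fn": "drive_tool", "kwargs": {
  "deltas": [
    {"tx":0,"ty":0,"tz":1.5,"turn":0,"fingers":7},
    {"tx":0,"ty":0,"tz":3.5,"turn":0,"fingers":7},
    {"tx":0,"ty":0,"tz":6,"turn":0,"fingers":7},
    {"tx":0,"ty":0,"tz":8.3,"turn":0,"fingers":7},
    {"tx":0,"ty":0,"tz":10,"turn":0,"fingers":7},
    {"tx":0,"ty":0,"tz":11,"turn":0,"fingers":7},
    {"tx":0,"ty":0,"tz":11.2,"turn":0,"fingers":7},
    {"tx":0,"ty":0,"tz":11.2,"turn":0,"fingers":7}
  ]
}}

```text
time_s: 12.97
position: [0.434, -0.3528, 0.0273]
ee_rot: [3.141, 0.001, 2.358]
force: [0.2, -0.6, -0.7]
gripper_width: 0.0698
finger_force: 0.0
```

Call:
{"fn": "drive_tool", "kwargs": {
  "deltas": [
    {"tx":0,"ty":0,"tz":0,"turn":0,"fingers":6},
    {"tx":0,"ty":0,"tz":0,"turn":0,"fingers":5},
    {"tx":0,"ty":0,"tz":0,"turn":0,"fingers":4.5},
    {"tx":0,"ty":0,"tz":0,"turn":0,"fingers":4},
    {"tx":0,"ty":0,"tz":0,"turn":0,"fingers":3},
    {"tx":0,"ty":0,"tz":0,"turn":0,"fingers":3},
    {"tx":0,"ty":0,"tz":0,"turn":0,"fingers":3},
    {"tx":0,"ty":0,"tz":0,"turn":0,"fingers":3}
  ],
  "newtons": 45
}}

```text
time_s: 13.63
position: [0.4336, -0.3533, 0.0276]
ee_rot: [-3.141, 0.001, 2.358]
force: [-3.2, -2.5, 5.1]
gripper_width: 0.0397
finger_force: 45.0
```

Call:
{"fn": "drive_tool", "kwargs": {
  "deltas": [
    {"tx":0,"ty":0,"tz":-0.4,"turn":0,"fingers":3},
    {"tx":0,"ty":0,"tz":-1.2,"turn":0,"fingers":3},
    {"tx":0,"ty":0,"tz":-2.6,"turn":0,"fingers":3},
    {"tx":0,"ty":0,"tz":-4.4,"turn":0,"fingers":3},
    {"tx":0,"ty":0,"tz":-6.2,"turn":0,"fingers":3},
    {"tx":0,"ty":0,"tz":-8,"turn":0,"fingers":3},
    {"tx":0,"ty":0,"tz":-9.8,"turn":0,"fingers":3},
    {"tx":0,"ty":0,"tz":-11,"turn":0,"fingers":3}
  ]
}}

```text
time_s: 14.3
position: [0.434, -0.3522, 0.1384]
ee_rot: [3.141, 0.001, 2.358]
force: [0.4, 0.2, -4.7]
gripper_width: 0.0396
finger_force: 45.0
```

Call:
{"fn": "drive_tool", "kwargs": {
  "deltas": [
    {"tx":0,"ty":0,"tz":-0.7,"turn":0,"fingers":3},
    {"tx":0,"ty":0,"tz":-2,"turn":0,"fingers":3},
    {"tx":0,"ty":0,"tz":-3.5,"turn":0,"fingers":3},
    {"tx":0,"ty":0,"tz":-5,"turn":0,"fingers":3},
    {"tx":0,"ty":0,"tz":-6,"turn":0,"fingers":3},
    {"tx":0,"ty":0,"tz":-6,"turn":0,"fingers":3},
    {"tx":0,"ty":0,"tz":-6,"turn":0,"fingers":3},
    {"tx":0,"ty":0,"tz":-6,"turn":0,"fingers":3}
  ]
}}

```text
time_s: 14.97
position: [0.433, -0.352, 0.1957]
ee_rot: [3.142, -0.003, 2.358]
force: [-0.1, -0.4, -6.2]
gripper_width: 0.0397
finger_force: 45.0
```

Call:
{"fn": "drive_tool", "kwargs": {
  "deltas": [
    {"tx":0.3,"ty":0.6,"tz":0,"turn":0,"fingers":3},
    {"tx":1.1,"ty":2.2,"tz":0,"turn":0,"fingers":3},
    {"tx":2.2,"ty":4.4,"tz":0,"turn":0,"fingers":3},
    {"tx":3.4,"ty":6.8,"tz":0,"turn":0,"fingers":3},
    {"tx":4.6,"ty":9.2,"tz":0,"turn":0,"fingers":3},
    {"tx":5.8,"ty":11.6,"tz":0,"turn":0,"fingers":3},
    {"tx":7,"ty":14,"tz":0,"turn":0,"fingers":3},
    {"tx":8.2,"ty":16.4,"tz":0,"turn":0,"fingers":3}
  ]
}}

```text
time_s: 15.63
position: [0.4911, -0.1766, 0.1961]
ee_rot: [-3.141, -0.002, 2.358]
force: [0.6, -0.3, -3.9]
gripper_width: 0.0393
finger_force: 45.0
```

Call:
{"fn": "drive_tool", "kwargs": {
  "deltas": [
    {"tx":1.3,"ty":2.6,"tz":0,"turn":-0.04,"fingers":3},
    {"tx":2.7,"ty":5.4,"tz":0,"turn":-0.13,"fingers":3},
    {"tx":4.1,"ty":8.2,"tz":0,"turn":-0.24,"fingers":3},
    {"tx":5.5,"ty":11,"tz":0,"turn":-0.35,"fingers":3},
    {"tx":6.9,"ty":13.8,"tz":0,"turn":-0.46,"fingers":3},
    {"tx":8.1,"ty":16.2,"tz":0,"turn":-0.56,"fingers":3},
    {"tx":8.8,"ty":17.6,"tz":0,"turn":-0.63,"fingers":3},
    {"tx":9,"ty":18,"tz":0,"turn":-0.65,"fingers":3}
  ]
}}

```text
time_s: 16.3
position: [0.5548, 0.0157, 0.1959]
ee_rot: [3.14, -0.002, 3.013]
force: [-0.6, 0.5, -3.9]
gripper_width: 0.0398
finger_force: 45.0
```

Call:
{"fn": "drive_tool", "kwargs": {
  "deltas": [
    {"tx":0,"ty":0,"tz":0.5,"turn":0,"fingers":3},
    {"tx":0,"ty":0,"tz":1.5,"turn":0,"fingers":3},
    {"tx":0,"ty":0,"tz":2.5,"turn":0,"fingers":3},
    {"tx":0,"ty":0,"tz":3.5,"turn":0,"fingers":3},
    {"tx":0,"ty":0,"tz":4,"turn":0,"fingers":3},
    {"tx":0,"ty":0,"tz":4,"turn":0,"fingers":3},
    {"tx":0,"ty":0,"tz":4,"turn":0,"fingers":3},
    {"tx":0,"ty":0,"tz":4,"turn":0,"fingers":3}
  ]
}}

```text
time_s: 16.97
position: [0.555, 0.0122, 0.1573]
ee_rot: [3.141, 0.001, 3.007]
force: [0.5, 1.0, -4.0]
gripper_width: 0.0397
finger_force: 45.0
```

```bash
python3 - <<'E'
from h import *
s=bot.state();print(s['position'],s['ee_rot'],s['time_s'])
ims=[]
zb=s['position'][2]-.0236
for n,u in(('top',(262,150)),('side',(292,150))):
    p,d=bot.snapshot(n);np.savez(f'{n}3.npz',p=p,d=d);ims.append(cv2.resize(p[u[1]-40:u[1]+40,u[0]-40:u[0]+40],(400,400),interpolation=2))
    H,S,V=hsv(p);W=cloud(n,d);z=W[...,2]
    m=(H>6)&(H<26)&(S>110)&(abs(W[...,0]-.555)<.09)&(abs(W[...,1]-.012)<.09)&(z>.09)&(z<.21)
    fl=m&(abs(z-zb-.010)<.004);print(n,zb,m.sum(),fl.sum(),rect(W[fl]),np.percentile(z[m],[2,50,98]))
    print(rect(pts(n,big(fl),zb+.01)))
cv2.imwrite('pics/c3.png',np.hstack(ims)[:,:,::-1])
E
```

```text
[0.55502631 0.01219003 0.1572771 ] [3.14136651e+00 8.64747806e-04 3.00716294e+00] 16.9667Traceback (most recent call last):
  File "<stdin>", line 9, in <module>
    return _quantile_unchecked(
        a, q, axis, out, overwrite_input, method, keepdims, weights)
    return _ureduce(a,
                    func=_quantile_ureduce_func,
    ...<5 lines>...
                    overwrite_input=overwrite_input,
                    method=method)
    r = func(a, **kwargs)
    result = _quantile(arr,
                       quantiles=q,
    ...<2 lines>...
                       out=out,
                       weights=wgt)
    slices_having_nans = np.isnan(arr[-1, ...])
                                  ~~~^^^^^^^^^
IndexError: index -1 is out of bounds for axis 0 with size 0
```

The arm hides the bush in the top view, so I'll use the side view and the raw picture.

```bash
cat > m.py <<'E'
from h import *
import sys
s=bot.state();print(s['position'],s['ee_rot'],s['time_s'])
zb=s['position'][2]-.0236
p,d=bot.snapshot('side');W=cloud('side',d);H,S,V=hsv(p);z=W[...,2]
m=(H>5)&(H<26)&(S>110)&(abs(W[...,0]-.555)<.09)&(abs(W[...,1]-.012)<.09)&(z>.08)&(z<.21)
print(m.sum())
if m.any():
    m=big(m);ys,xs=np.nonzero(m);print('px',xs.min(),xs.max(),ys.min(),ys.max(),np.percentile(z[m],[2,50,98]))
    fl=m&(abs(z-zb-.010)<.004);print('fl',fl.sum(),rect(W[fl]))
    for x in range(xs.min(),xs.max()+1,3): print((x,ys[xs==x].min(),ys[xs==x].max()),end=' ')
cv2.imwrite(sys.argv[1],cv2.resize(p[105:195,235:345],(770,595),interpolation=2)[:,:,::-1])
E
python3 m.py pics/s3.png
```

```text
[0.55513971 0.01224202 0.15745809] [3.14136315e+00 1.25578145e-03 3.00734459e+00] 17.0167
417
px 280 307 116 150 [0.13697809 0.15786223 0.19766684]
fl 151 (array([549.9,   7.2]), array([77., 46.]), -39.2)
(280, np.int64(143), np.int64(148)) (283, np.int64(132), np.int64(150)) (286, np.int64(130), np.int64(150)) (289, np.int64(121), np.int64(149)) (292, np.int64(120), np.int64(148)) (295, np.int64(120), np.int64(146)) (298, np.int64(142), np.int64(146)) (301, np.int64(141), np.int64(145)) (304, np.int64(139), np.int64(143)) (307, np.int64(136), np.int64(137))
```

View pics/s3.png

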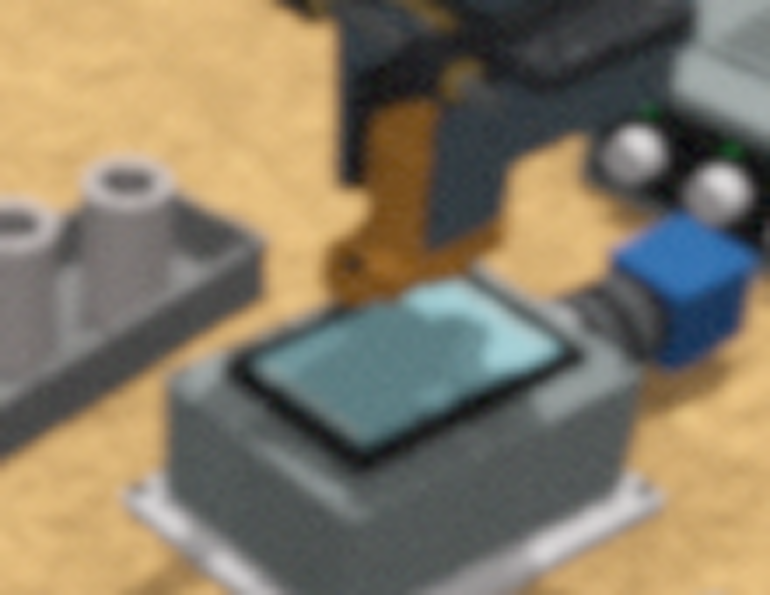

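In the crop the bush is upright over the bare window with its flange pointing along the window. The near bolt hole is at about side pixel (284.5,144). I'll work out the flange's yaw and centre from the hole and the end edges.

```bash
cat > f.py <<'E'
from h import *
s=bot.state();zt=s['position'][2]-.0236+.010
ps=[bot.snapshot('side')[0].astype(float) for _ in range(4)];p=np.mean(ps,0)
c=bot.calibration('side');pr=lambda P:cv2.projectPoints(np.array([P]),np.array(c['rvec']),np.array(c['tvec']),c['intrinsics'],None)[0].ravel()
C=np.array([.555,.0122]);a=np.radians(-7.7)
e=pr([*(C-.0317*np.array([np.cos(a),np.sin(a)])),zt]);print('expected hole px',e)
V=p.max(2);x0,y0=int(e[0])-3,int(e[1])-3
w=V[y0:y0+8,x0:x0+8];print(x0,y0);print(w.astype(int))
vv,uu=np.mgrid[y0:y0+8,x0:x0+8];k=np.clip(95-w,0,None)*(np.hypot(uu-e[0],vv-e[1])<3.5)
h=np.array([(uu*k).sum(),(vv*k).sum()])/k.sum();P=ray('side',h,zt)[0];D=C-P[:2]
print('hole',h,P,'dist',np.hypot(*D),'yaw',np.degrees(np.arctan2(D[1],D[0])))
E
python3 f.py
```

```text
expected hole px [284.58136727 144.99602484]
281 141
[[204 182 159 142 128 121 118 119]
 [182 151 130 120 116 117 124 128]
 [167 134 116 104 102 111 131 140]
 [160 126 105  89  82 100 129 146]
 [155 125 105  91  82  99 124 143]
 [153 125 112 107 105 109 122 134]
 [154 126 118 118 117 118 120 126]
 [169 137 122 118 121 120 120 120]]
hole [284.73333333 144.45925926] [0.52556701 0.01767406 0.14394496] dist 0.02993770818861013 yaw -10.535714852570768
```

```bash
python3 - <<'E'
from h import *
for k in(0,2):
    p=np.load(f'side{k}.npz')['p'].astype(float);V=cv2.GaussianBlur(p.max(2),(0,0),.6);R=[]
    for u,v in((365.6,278.6),(393.5,277.6)):
        x0,y0=round(u)-3,round(v)-3;w=V[y0:y0+7,x0:x0+7];y,x=np.unravel_index(w[2:5,2:5].argmin(),(3,3));y+=2;x+=2
        q=w[y-2:y+3,x-2:x+3];t=np.clip(q.min()+.5*(np.median(q)-q.min())-q,0,None);vv,uu=np.mgrid[y-2:y+3,x-2:x+3]
        R.append([x0+(uu*t).sum()/t.sum(),y0+(vv*t).sum()/t.sum()])
    P=ray('side',R,.014);D=P[1]-P[0];print(np.round(R,2),P[:,:2],'mid',P.mean(0)[:2],np.hypot(*D[:2]),np.degrees(np.arctan2(D[1],D[0])))
# top view: hole to barrel
p=np.load('top0.npz')['p'];print(p[196:204,372:381].max(2))
E
```

```text
[[365.65 279.68]
 [393.43 278.93]] [[ 0.41257709 -0.33173223]
 [ 0.45806106 -0.37514018]] mid [ 0.43531907 -0.3534362 ] 0.0628732193941442 -43.66213083804183
[[365.72 279.7 ]
 [393.07 279.  ]] [[ 0.41263494 -0.33189404]
 [ 0.45733507 -0.37465662]] mid [ 0.43498501 -0.35327533] 0.06186064865557565 -43.73093757171569
[[141 173 170 176 145  83  54  57  59]
 [145 177 174 173 172 127  71  57  60]
 [144 179 176 179 178 163 120  71  57]
 [161 180 150 113 132 163 141 101  99]
 [167 182 129  40  63 124 160 163 161]
 [157 182 131  29  30  95 154 177 177]
 [151 183 140  72  78 138 172 180 180]
 [110 165 168 161 161 172 184 181 183]]
```

Call:
{"fn": "drive_tool", "kwargs": {
  "deltas": [
    {"tx":0.1,"ty":0,"tz":0.3,"turn":0.015,"fingers":3},
    {"tx":0.1,"ty":0,"tz":0.9,"turn":0.015,"fingers":3},
    {"tx":0.1,"ty":0,"tz":1.7,"turn":0.015,"fingers":3},
    {"tx":0.1,"ty":0,"tz":2.4,"turn":0.015,"fingers":3},
    {"tx":0.1,"ty":0,"tz":2.9,"turn":0.015,"fingers":3},
    {"tx":0.1,"ty":0,"tz":3.2,"turn":0.015,"fingers":3},
    {"tx":0.1,"ty":0,"tz":3.4,"turn":0.015,"fingers":3},
    {"tx":0.1,"ty":0,"tz":3.5,"turn":0.015,"fingers":3}
  ]
}}

```text
time_s: 17.93
position: [0.5536, 0.0126, 0.1215]
ee_rot: [-3.142, -0.001, 2.993]
force: [0.0, 0.2, -4.1]
gripper_width: 0.0394
finger_force: 45.0
```

Call:
{"fn": "drive_tool", "kwargs": {
  "deltas": [
    {"tx":0,"ty":0,"tz":0.15,"turn":0,"fingers":3},
    {"tx":0,"ty":0,"tz":0.3,"turn":0,"fingers":3},
    {"tx":0,"ty":0,"tz":0.45,"turn":0,"fingers":3},
    {"tx":0,"ty":0,"tz":0.6,"turn":0,"fingers":3},
    {"tx":0,"ty":0,"tz":0.6,"turn":0,"fingers":3},
    {"tx":0,"ty":0,"tz":0.6,"turn":0,"fingers":3},
    {"tx":0,"ty":0,"tz":0.6,"turn":0,"fingers":3},
    {"tx":0,"ty":0,"tz":0.6,"turn":0,"fingers":3}
  ]
}}

```text
time_s: 18.6
position: [0.5538, 0.0126, 0.116]
ee_rot: [3.141, 0.0, 2.993]
force: [1.4, 0.8, -4.5]
gripper_width: 0.0395
finger_force: 45.0
```

```bash
python3 m.py pics/s4.png; python3 f.py; python3 - <<'E'
from h import *
# other loose parts: compare before/after; cover still on mat
for n in('side',):
    p,d=bot.snapshot(n);a=np.load(n+'0.npz')
    W=cloud(n,d);z=W[...,2];x,y=W[...,0],W[...,1]
    for nm,m in(('sleevetops',(z>.064)&(z<.08)&(y>.14)&(y<.25)&(x>.3)&(x<.65)),('shaft',(z>.05)&(z<.085)&(y<-.12)&(y>-.25)&(x>.3)&(x<.55))):
        k,l,s,_=cv2.connectedComponentsWithStats(m.astype(np.uint8))
        for i in range(1,k):
            if s[i,4]>60: print(nm,s[i,4],np.round(W[l==i].mean(0),3))
E
```

```text
[0.55376214 0.01261028 0.11603569] [3.14142939e+00 2.02958184e-04 2.99274871e+00] 18.6
403
px 280 303 132 162 [0.09689837 0.12062716 0.20261121]
fl 119 (array([542.4,   5. ]), array([64.1, 36.4]), -42.9)
(280, np.int64(155), np.int64(159)) (283, np.int64(146), np.int64(162)) (286, np.int64(136), np.int64(162)) (289, np.int64(134), np.int64(162)) (292, np.int64(133), np.int64(160)) (295, np.int64(134), np.int64(160)) (298, np.int64(155), np.int64(159)) (301, np.int64(153), np.int64(156)) expected hole px [283.68204171 157.81581349]
280 154
[[ 96 108 115 119 117 116 115 118]
 [104 113 115 113 113 114 115 118]
 [112 114 108  98  95 106 115 117]
 [117 114  99  80  77  92 108 116]
 [115 114 104  90  84  97 111 118]
 [113 115 113 107 105 109 115 121]
 [111 116 117 117 116 120 119 119]
 [109 114 117 121 120 120 119 119]]
hole [283.66336634 157.30693069] [0.5251516  0.01789303 0.10246003] dist 0.03038647251697509 yaw -10.798411009027026
sleevetops 104 [0.575 0.181 0.072]
sleevetops 110 [0.52  0.192 0.072]
sleevetops 111 [0.457 0.181 0.072]
sleevetops 126 [0.394 0.18  0.072]
shaft 1728 [ 0.424 -0.183  0.065]
```

View pics/s4.png

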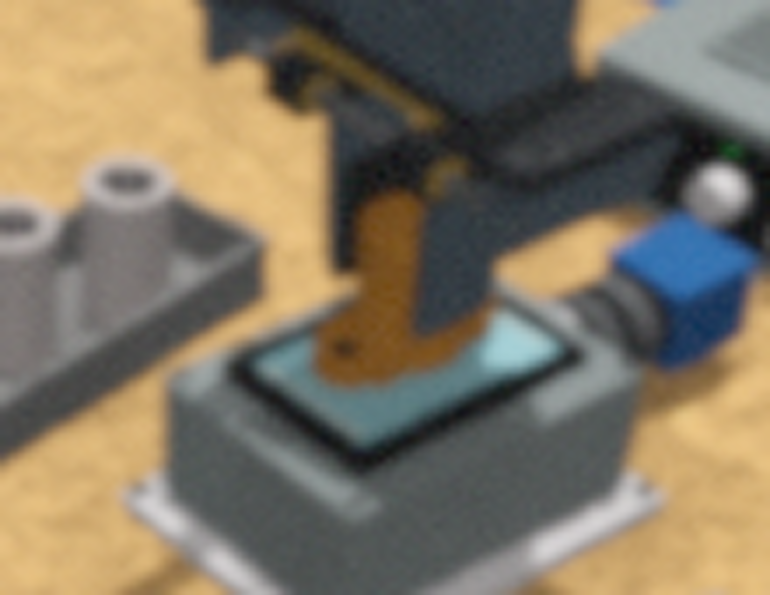

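The bush is upright with its flange about 9.5 mm above the glass, centred within about 2 mm and aligned with the window (near bolt hole at side (283.7,157)). The sleeves and shaft have not moved. Handing in.

```bash
python3 -c "
from station import bot
print(bot.hand_in())"
```

```text
the job is handed in; nothing more can be done
None
```

The red cover is flat on the mat, rib up. The bush is held steady about 9.5 mm above the glass, centred to about 2 mm and lined up with the window; the sleeves and shaft have not moved, the spacer was not re-measured at the end, and the job was handed in at about 19 s.

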